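# Assemble the filings filter cones

## Task

Put the bench's metal-filings filter together: first set the collared cone without a handle into the cone-shaped holder, then nest the slim cone with the bar handle inside it. Lower each one in gently, neither dropped nor forced, so that it sits fully home, flat on the rim below it and not tilted; let go of both and leave the other things on the bench where they are.

Things in the scene. Friction and masses are not known exactly. Their poses are not given: they have to be found in the camera images.
- holder_rim (a point): Centre of the holder's mouth, level with its rim, z up. Steel cone cup on a round foot 96 mm wide, fixed to the bench. Rim 68 mm above the bench, 61 mm wide outside; tapered bore 55 mm wide at the rim, about 37 mm at its floor, 50 mm deep.
- wide_cone_mid (a point): Loose steel cone cup, no handle, 79 mm high, 0.22 kg, standing on its foot; point on its axis half-way up, z up. Cone 34 mm wide at the foot, 49 mm at 45 mm height; there a flat shoulder steps out to a straight collar (45 to 79 mm height, 60 mm wide outside, 51 mm inside): grip its outside. Home: the shoulder lies on the holder's rim, the point 5.5 mm below the rim; 2 mm side play.
- narrow_cone_mid (a point): Loose slim steel cone cup with a bar handle across its mouth, 100 mm high, 0.15 kg, standing on its foot; point on its axis half-way up, z up, y along the bar. Cone 24 mm wide at the foot, 46 mm at 62 mm height; rim flange 58 mm wide at 62 to 66 mm. Home: the flange lies on top of the wide cone's collar, this point 27.5 mm above the wide cone's point; 2 mm side play.
- narrow_cone_bar (a point): Centre of the narrow cone's handle bar, 94 mm above its foot, on its axis: the place to grip, across x. The bar is 12 mm thick along x, 12 mm high, 57 mm long along y, on a post at each end (45 mm free between the posts), 22 mm clear above the flange.
- bangle: Bystander: plain metal bracelet lying flat, 64 mm across, 7 mm high. Origin under its centre.
- file: Bystander: hand file with a wooden handle lying flat, about 210 mm long. Origin under its centre.
- hammer: Bystander: hammer with a wooden handle lying flat, 240 mm long. Origin under its centre.
- mandrel: Bystander: tall solid wooden bracelet mandrel, 68 mm at its foot, 260 mm high. Origin under its centre.
- phone: Bystander: black telephone lying flat, 150 x 72 x 9 mm. Origin under its centre.
- beaker: Bystander: wide open metal beaker without collar or handle, 72 mm across, 75 mm high. Origin under its centre.
- tin: Bystander: small closed brass tin, 60 mm across, 50 mm high. Origin under its centre.
Not all that is in view belongs to the job. Leave any green or red look-alike of the part that bears wide_cone_mid alone.

How it is judged:
By the outcome, as a careful person would: the job done as asked, in the order asked, and still so for the second after the job is handed in, with the robot touching nothing.
It also fails if it takes over 69 s, if anything falls off the work surface, if the arm or the gripper's body presses on something with over 40 N, if the wrist force passes 120 N, or if a joint passes its speed limit or range.

## Robot

A 7-joint arm with a two-finger parallel gripper is mounted at the origin on the work surface. World frame = base frame: x ahead of the robot, y to its left, z up, the work surface at z = 0. Lengths are in m, angles in rad, forces in N, time in s.
With the tool pointing down it reaches from about 0.425 to 0.875 m from the base axis. Payload 4.7 kg.
Tool frame: the origin (TCP) lies midway between the tips of the shut fingers; the grasp point (between the pads) lies 19 mm behind it; z points along the fingers, x is the direction in which the jaws open and shut, and the axes are right-handed (so a half turn about z gives the same grasp; the last joint's range is limited). The gripper opens to 87 mm and grips with 3 to 60 N. Pads are 19 mm wide; open, the fingers measure 117 mm over their backs; the gripper's body (75 mm by 190 mm) begins 51 mm behind the grasp point.
Start: joints at [-1.282, 0.321, -0.07, 1.45, 0.023, 1.371, -0.057], TCP at [0.176, 0.626, 0.223] pointing down, gripper open.
Joint ranges: [-2.86, 2.86], [-0.3, 2.09], [-1.38, 1.24], [0.06, 2.45], [-1.56, 4.7], [0.09, 2.05], [-2.69, 2.69]. Speed limits (rad/s): [2.57, 2.57, 3.14, 3.14, 3.14, 3.14, 3.14].

## Interface

Orientations are given as a rotation vector (axis times angle).
In Python, from bench import get_state, eyes, ticket gives the robot as it stands.
- The arm moves only by the tool carry_out, never from a script. Its argument "motion" is a list of rows, each a list of 2 entries, a list of its own where there are three numbers: the shift along the world's x, y, z in m, then the turn about the world's z in rad. A call has 1 to 20 rows; each row is the pose to reach, as a shift and turn from the pose commanded when the call began; what a row does not reach only later rows make up. A row lasts 1/10 s, in which the tool goes at most 50 mm and 8.59 degrees, less where a joint would pass 70% of its speed; a pose out of reach is approached as far as the arm can. A call with a gripper value outside its range is refused whole. "grip" is the gripper command: -1 is fully open, 1 is shut, values between are in proportion, set as the call begins (left out, the last holds). The fingers move at their own pace and stop on an object; "squeeze" is the grip in N (left out, the last holds). Time passes only in rows, so rows that repeat a pose let the fingers close. It gives the time, the measured TCP pose, the force and the opening at its end, in the units of the state.
- get_state(): the state, without advancing time (a new reading comes with each control period).
- eyes.get_image(name): name is "scene" or "top"; returns a dict with "pixels" (400x640x3 uint8, blue, green, red), "mtx" (3x3 intrinsics, pixels), "extrinsics" (4x4, takes a point from camera to world coordinates). Camera axes: x right, y down, z forward; pixel columns grow to the right and rows downward; lengths in m; the calibration is good to about 2 mm. A picture is of the moment at which its call begins. There is no depth.
- ticket.close_job(): hands the job in, once; it reports no verdict.
The state is a dict: "time": time; "joint_positions": joint angles; "qd": joint speeds; "joint_torque": joint torques, N m; "position": TCP position; "tool_rot": TCP orientation; "ft_force": force on the tool from outside, world axes, zero at the start; "torque": the same for the moment, N m; "grip_width": opening from 0.0 (shut) to 1.0 (fully open).
Only numpy, scipy, OpenCV 4.12 (cv2) and the standard library are available. Lean on these libraries where they do the work, as an engineer would, in place of code of your own. Each camera call takes 0.05 s, during which the arm holds its last target. There are 200 camera calls.

## Working session

There is one attempt and no reset: what is moved stays moved. The work goes in short steps, Python scripts to look and compute and a tool call to move; the robot and the scene stay as the last step left them, time stands still between calls to the robot, and variables do not carry over. Pictures are saved under pics/ and viewed, about 8 in all and at most 12, crops included, and the job is handed in when it is done.

Besides the shell and the picture viewer there is one more tool, called after "Request:" as a command line: name --argument value ..., lists and objects as JSON in quotes. carry_out: Moves the arm, as the interface text tells. Its arguments: {"type":"object","properties":{"motion":{"type":"array","items":{"type":"array"}},"grip":{"type":"number"},"squeeze":{"type":"number"}},"required":["motion"]}

```bash
mkdir -p pics
python3 - <<'E'
from bench import get_state, eyes
import cv2,numpy as np
s=get_state();print({k:np.round(v,3).tolist() for k,v in s.items()})
for n in("scene","top"):
    d=eyes.get_image(n);cv2.imwrite(f"pics/{n}0.png",np.array(d["pixels"]))
    print(n,np.round(d["mtx"],1).tolist(),np.round(d["extrinsics"],4).tolist())
E
```

```text
{'time': 0.0, 'joint_positions': [-1.282, 0.322, -0.07, 1.452, 0.023, 1.371, -0.057], 'qd': [-0.003, 0.0, -0.001, -0.002, -0.001, -0.0, 0.0], 'joint_torque': [-0.0, -49.128, -0.404, -31.254, -0.064, 0.044, 0.0], 'position': [0.176, 0.625, 0.221], 'tool_rot': [2.504, 1.896, -0.002], 'ft_force': [-0.017, 0.558, -0.338], 'torque': [0.024, 0.018, 0.024], 'grip_width': 0.997}
scene [[429.4, 0.0, 315.2], [0.0, 429.4, 200.3], [0.0, 0.0, 1.0]] [[-0.4901, 0.6099, -0.6228, 1.4361], [0.8717, 0.341, -0.352, 0.4837], [-0.0023, -0.7154, -0.6987, 1.0082], [0.0, 0.0, 0.0, 1.0]]
top [[410.9, 0.0, 319.5], [0.0, 410.9, 201.9], [0.0, 0.0, 1.0]] [[0.0903, -0.9711, 0.2211, 0.2847], [-0.9959, -0.0877, 0.0216, -0.0024], [-0.0016, -0.2221, -0.975, 1.5276], [0.0, 0.0, 0.0, 1.0]]
```

View pics/scene0.png

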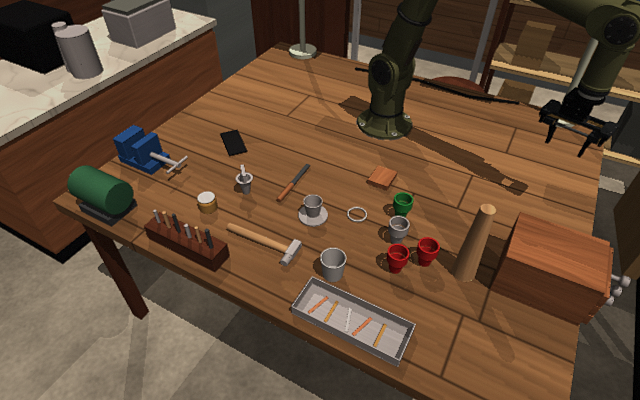

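View pics/top0.png

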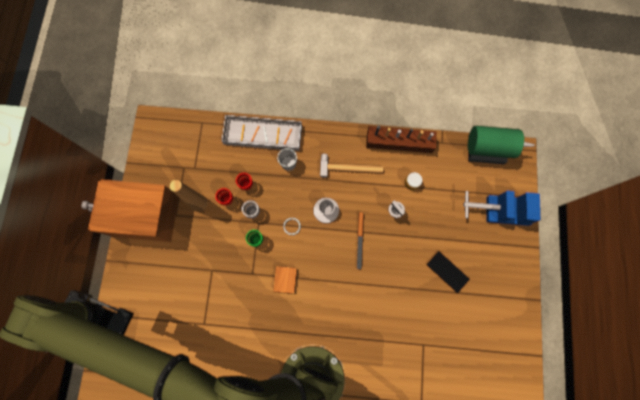

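Scene candidates for the wide cone are the steel cup (399,228), beaker (333,264), red cups (398,258) and (428,250), and green cup (403,203). By the description I choose the steel cup at (399,228). The holder is at (313,208) on its white-steel foot, and the narrow cone with its bar is at (244,180). Next I'll check these in close crops.

Run:
```python
import cv2,numpy as np
a=cv2.imread("pics/scene0.png");b=cv2.imread("pics/top0.png")
c=[a[195:265,365:445],a[180:230,283:343],a[158:200,222:270]]
t=[b[180:260,210:290],b[190:230,306:346],b[190:230,377:417]]
row=lambda l:np.hstack([cv2.resize(x,(266,290),interpolation=cv2.INTER_CUBIC) for x in l])
cv2.imwrite("pics/crop1.png",np.vstack([row(c),row(t)]))
```

```text
(no output)
```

View pics/crop1.png

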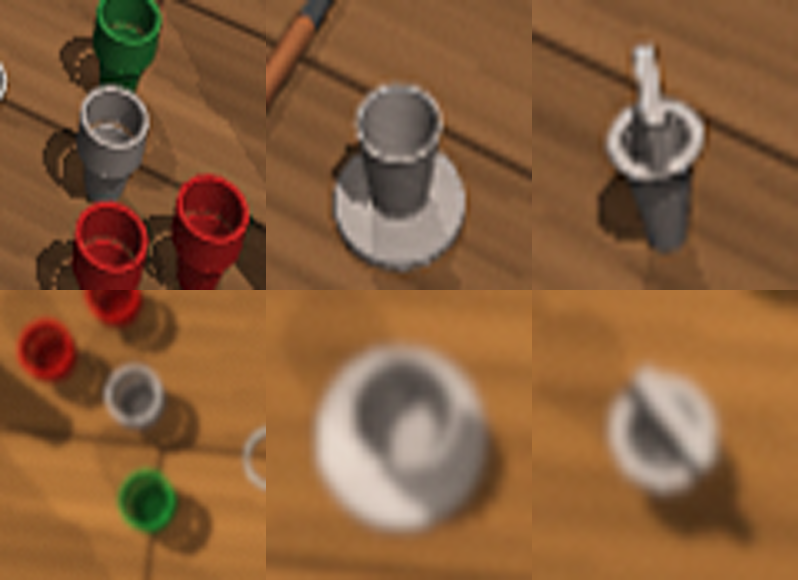

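```bash
cat > h.py <<'E'
import cv2,numpy as np
from bench import get_state,eyes
def ray(d,u,v,z):
    E=np.array(d["extrinsics"]);r=E[:3,:3]@np.linalg.inv(d["mtx"])@[u,v,1];o=E[:3,3]
    return o+r*(z-o[2])/r[2]
def blob(d,box,cond,K=8):
    "upsampled colour mask in box -> largest outer contour in pixel coordinates"
    x0,y0,x1,y1=box
    im=cv2.resize(np.array(d["pixels"])[y0:y1,x0:x1],None,fx=K,fy=K,interpolation=cv2.INTER_CUBIC)
    hsv=cv2.cvtColor(im,cv2.COLOR_BGR2HSV)
    m=cond(hsv).astype(np.uint8)
    c=max(cv2.findContours(m,cv2.RETR_EXTERNAL,cv2.CHAIN_APPROX_NONE)[0],key=cv2.contourArea)
    out=im.copy();cv2.drawContours(out,[c],-1,(0,255,0),1)
    return (c[:,0]+.5)/K-.5+[x0,y0],out
def circ(d,c,z):
    "contour pixels cast on plane z, enclosing-ellipse centre and axes there"
    P=np.array([ray(d,u,v,z)[:2] for u,v in c],np.float32)
    h=cv2.convexHull(P*1000); (e,a,_)=cv2.fitEllipse(cv2.convexHull(P*1000) if len(h)<5 else P*1000)
    return np.round(e,1),np.round(a,1)
E
python3 - <<'E'
from h import *
S=eyes.get_image("scene");T=eyes.get_image("top")
bright=lambda t:(lambda h:(h[...,2]>t)&(h[...,1]<70))
J=[("wide",S,(383,210,416,242),.079,110),("wideT",T,(236,195,265,224),.079,110),
("hold",S,(297,188,330,217),.068,115),("foot",S,(293,190,334,232),.006,115),("footT",T,(308,194,345,228),.006,115),
("nar",S,(232,170,256,192),.066,130),("narT",T,(383,196,412,222),.066,110)]
o=[]
for n,d,b,z,t in J:
    c,im=blob(d,b,bright(t));print(n,*circ(d,c,z));o.append(cv2.resize(im,(200,200)))
o.append(o[0]*0);cv2.imwrite("pics/m1.png",np.vstack([np.hstack(o[:4]),np.hstack(o[4:])]))
E
```

```text
wide [570.4 277.1] [58.5 61.7]
wideT [565.2 277.2] [55.9 63.1]
hold [604.4   3.2] [56.8 58.9]
foot [607.1   8.1] [84.5 91.3]
footT [601.   6.] [91.6 94.7]
nar [ 607. -248.] [30.3 66.7]
narT [ 614.1 -249.9] [55.  58.1]
```

View pics/m1.png

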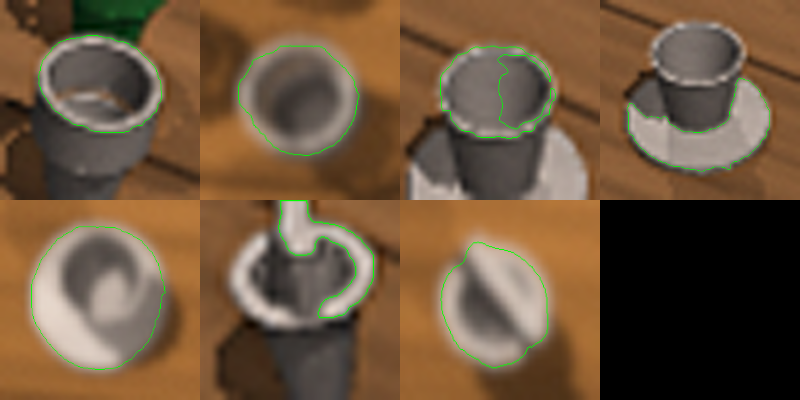

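Run:
```python
from h import *
S=eyes.get_image("scene");T=eyes.get_image("top")
red=lambda h:((h[...,0]<8)|(h[...,0]>172))&(h[...,1]>170)&(h[...,2]>50)
grn=lambda h:(h[...,0]>45)&(h[...,0]<75)&(h[...,1]>120)&(h[...,2]>40)
for n,b,f in[("redA",(213,186,234,207),red),("redB",(234,171,255,191),red),("green",(243,227,266,250),grn)]:
    c,_=blob(T,b,f);print(n,*circ(T,c,.079))
for z,p in[(.0,(466,277)),(.26,(487,209))]: print("mandrel S",ray(S,*p,z).round(3))
print("mandrel T top",ray(T,176,186,.26).round(3))
st=lambda t:(lambda h:(h[...,2]>t)&(h[...,1]<80))
# hulls
for n,d,b,z,t in[("hold",S,(297,188,330,212),.068,115)]:
    c,_=blob(d,b,st(t)); print(n,*circ(d,cv2.convexHull(c.astype(np.float32))[:,0],z))
# narrow flange, scene and top: contour on plane, big crop for viewing
for n,d,b in[("s",S,(226,158,266,200)),("t",T,(378,190,418,232))]:
    x0,y0,x1,y1=b;cv2.imwrite(f"pics/n_{n}.png",cv2.resize(d["pixels"][y0:y1,x0:x1],(400,10*(y1-y0)),interpolation=cv2.INTER_CUBIC))
cv2.imwrite("pics/n.png",np.hstack([cv2.imread("pics/n_s.png"),cv2.imread("pics/n_t.png")]))
```

```text
redA [603.1 377.8] [59.5 69.8]
redB [667.6 312.9] [59.8 71.3]
green [462.6 247.8] [52.3 61.3]
mandrel S [0.6   0.502 0.   ]
mandrel S [0.591 0.488 0.26 ]
mandrel T top [0.583 0.487 0.26 ]
hold [604.    3.6] [61.2 62.6]
```

View pics/n.png

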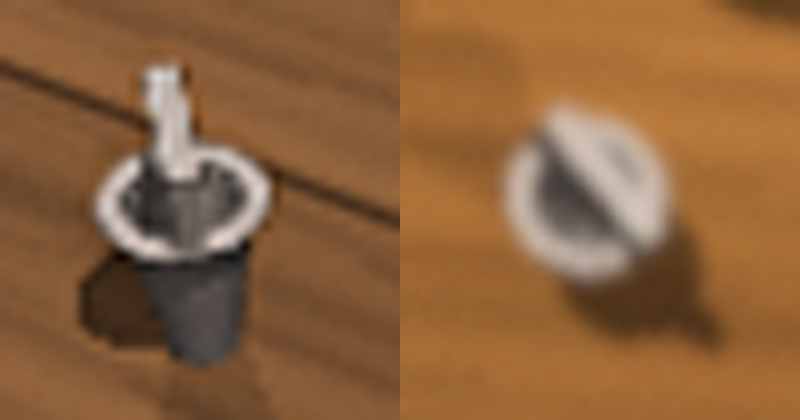

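Wide cone (steel, collared) measures ≈(0.569, 0.277), holder ≈(0.604, 0.004), narrow cone ≈(0.610, −0.249). The rim sizes of 58–62 mm agree with the description. The neighbouring cups are at least 100 mm from the wide cone's centre. Jaws at about 45° are clear, so I'm moving above the wide cone.

Request:
carry_out --motion '[[[0.02, -0.018, 0], -0.03], [[0.05, -0.044, 0], -0.08], [[0.08, -0.071, 0], -0.13], [[0.11, -0.098, 0], -0.18], [[0.14, -0.124, 0], -0.23], [[0.17, -0.151, 0], -0.28], [[0.2, -0.178, 0], -0.33], [[0.23, -0.204, 0], -0.38], [[0.26, -0.231, 0], -0.43], [[0.29, -0.258, 0], -0.48], [[0.32, -0.284, 0], -0.51], [[0.35, -0.311, -0.02], -0.51], [[0.375, -0.333, -0.04], -0.51], [[0.388, -0.345, -0.055], -0.51], [[0.393, -0.349, -0.063], -0.51], [[0.393, -0.349, -0.063], -0.51], [[0.393, -0.349, -0.063], -0.51]]' --grip -1 --squeeze 25

```text
time: 2.0
position: [0.5687, 0.2784, 0.1601]
tool_rot: [-2.9, -1.205, -0.001]
ft_force: [-0.3, 0.1, -0.2]
grip_width: 0.999
```

Run:
```python
from h import *
s=get_state();print(s["position"],s["tool_rot"],s["joint_positions"])
S=eyes.get_image("scene");T=eyes.get_image("top")
cv2.imwrite("pics/a.png",np.hstack([cv2.resize(d["pixels"][y:y+100,x:x+100],(400,400),interpolation=cv2.INTER_CUBIC) for d,x,y in[(S,350,150),(T,205,160)]]))
for a,b in[((242.3,165),(244,175.3)),]: print(ray(S,*a,.1),ray(S,*b,.1))
print(ray(T,378+16.5,190+11.5,.1),ray(T,378+25,190+22,.1))
```

```text
[0.56867331 0.27835205 0.16011976] [-2.89990276e+00 -1.20529019e+00 -6.20536393e-04] [-0.72511947  0.32332221  0.28266021  1.58860917 -0.0949736   1.24257401
  0.36208084]
[ 0.59886256 -0.26599065  0.1       ] [ 0.63829802 -0.23030813  0.1       ]
[ 0.63396528 -0.2365788   0.1       ] [ 0.5985341  -0.26846325  0.1       ]
```

View pics/a.png

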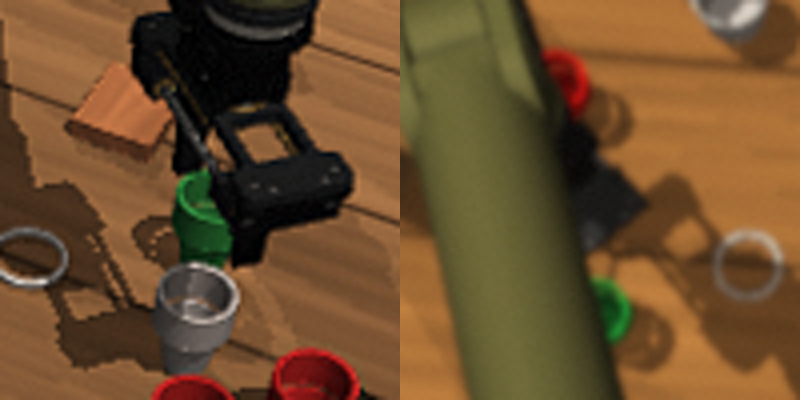

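```bash
cat >> h.py <<'E'
def proj(d,p):
    E=np.linalg.inv(np.array(d["extrinsics"]));c=E@[*p,1];q=np.array(d["mtx"])@c[:3];return q[:2]/q[2]
E
python3 - <<'E'
from h import *
S=eyes.get_image("scene")
p=np.array(get_state()["position"])
for k in(-.05,0,.05):
    q=(proj(S,p+[k*.705,k*.705,0])-[350,150])*4;print(k,q.round())
print((proj(S,[.569,.277,.079])-[350,150])*4)
E
```

```text
-0.05 [186. 165.]
0 [215. 212.]
0.05 [245. 261.]
[196.83354026 289.9936897 ]
```

The near fingertip shows at zoomed (250,262) against a predicted (245,261), so arm and cameras agree. The cup is centred under the jaws, so I'll lower and close.

Request:
carry_out --motion '[[[0, -0.001, -0.02], 0], [[0, -0.001, -0.045], 0], [[0, -0.001, -0.07], 0], [[0, -0.001, -0.09], 0], [[0, -0.001, -0.103], 0], [[0, -0.001, -0.11], 0], [[0, -0.001, -0.11], 0], [[0, -0.001, -0.11], 0]]'

```text
time: 2.95
position: [0.57, 0.2761, 0.0506]
tool_rot: [-2.902, -1.203, -0.003]
ft_force: [0.0, -0.4, -1.0]
grip_width: 1.004
```

Request:
carry_out --motion '[[[0, 0, 0], 0], [[0, 0, 0], 0], [[0, 0, 0], 0], [[0, 0, 0], 0], [[0, 0, 0], 0], [[0, 0, 0], 0], [[0, 0, 0], 0], [[0, 0, 0], 0], [[0, 0, 0], 0], [[0, 0, 0], 0]]' --grip 1 --squeeze 25

```text
time: 3.95
position: [0.5694, 0.2756, 0.0498]
tool_rot: [2.902, 1.203, 0.0]
ft_force: [-0.4, -1.3, 2.2]
grip_width: 0.673
```

Request:
carry_out --motion '[[[0, 0, 0.01], 0], [[0, 0, 0.03], 0], [[0, 0, 0.055], 0], [[0, -0.005, 0.08], 0], [[0.002, -0.02, 0.095], 0], [[0.006, -0.045, 0.1], 0], [[0.01, -0.075, 0.1], 0], [[0.014, -0.105, 0.1], 0], [[0.018, -0.135, 0.1], 0], [[0.022, -0.165, 0.1], 0], [[0.026, -0.195, 0.1], 0], [[0.03, -0.225, 0.1], 0], [[0.033, -0.25, 0.1], 0], [[0.034, -0.265, 0.1], 0], [[0.034, -0.272, 0.1], 0], [[0.034, -0.272, 0.1], 0], [[0.034, -0.272, 0.1], 0], [[0.034, -0.272, 0.1], 0]]'

```text
time: 5.75
position: [0.6033, 0.0057, 0.1495]
tool_rot: [-2.9, -1.207, -0.0]
ft_force: [-0.4, 0.9, -1.6]
grip_width: 0.674
```

Run:
```python
from h import *
s=get_state();p=np.array(s["position"]);print(p,s["tool_rot"],s["ft_force"],s["grip_width"])
S=eyes.get_image("scene");T=eyes.get_image("top")
cv2.imwrite("pics/b.png",np.hstack([cv2.resize(d["pixels"][y:y+100,x:x+100],(400,400),interpolation=cv2.INTER_CUBIC) for d,x,y in[(S,263,135),(T,276,160)]]))
f=p-[0,0,.05];sh=p-[0,0,.005]
for n,q in(("foot",f),("shoulder",sh),("holder",[.604,.004,.068])): print(n,((proj(S,q)-[263,135])*4).round())
```

```text
[0.60332095 0.00566799 0.14946897] [-2.89964755e+00 -1.20662453e+00 -2.97227451e-04] [-0.42518136  0.91685348 -1.60687246] 0.674167316282591
foot [200. 234.]
shoulder [200. 190.]
holder [198. 263.]
```

View pics/b.png

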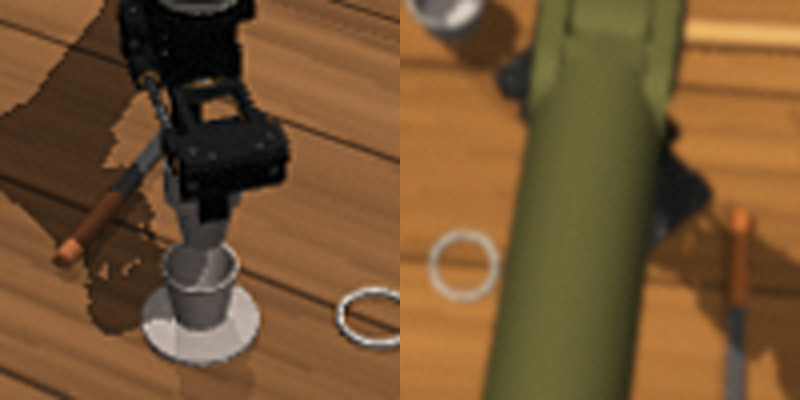

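The scene crop shows the held cone's axis at zoomed x ≈203.5 over the holder rim centre at ≈200.5, so it is about 2 mm to the right. I'll shift that back and lower in stages, watching force.

Request:
carry_out --motion '[[[0.001, -0.002, -0.01], 0], [[0.001, -0.002, -0.025], 0], [[0.001, -0.002, -0.04], 0], [[0.001, -0.002, -0.05], 0], [[0.001, -0.002, -0.057], 0], [[0.001, -0.002, -0.062], 0], [[0.001, -0.002, -0.062], 0], [[0.001, -0.002, -0.062], 0]]'

```text
time: 6.65
position: [0.6047, 0.0016, 0.0879]
tool_rot: [2.902, 1.203, 0.001]
ft_force: [-0.4, -0.2, -1.6]
grip_width: 0.672
```

Run:
```python
from h import *
s=get_state();print(s["position"],s["ft_force"],s["torque"])
S=eyes.get_image("scene")
cv2.imwrite("pics/c.png",cv2.resize(S["pixels"][170:230,283:343],(600,600),interpolation=cv2.INTER_CUBIC))
```

```text
[0.60474956 0.00157152 0.08792372] [-0.38002389 -0.16027216 -1.62771815] [-0.03543975 -0.04800754  0.00442062]
```

View pics/c.png

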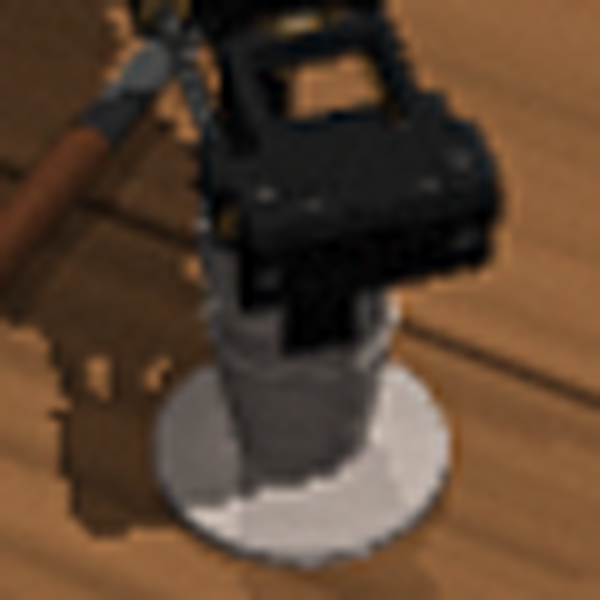

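No contact force yet. Continuing in small steps.

Request:
carry_out --motion '[[[0, 0, -0.003], 0], [[0, 0, -0.006], 0], [[0, 0, -0.009], 0], [[0, 0, -0.01], 0], [[0, 0, -0.01], 0]]'

```text
time: 7.2
position: [0.6042, 0.0016, 0.0773]
tool_rot: [-2.902, -1.203, 0.001]
ft_force: [0.8, 0.1, -2.0]
grip_width: 0.675
```

Request:
carry_out --motion '[[[0, 0, -0.001], 0], [[0, 0, -0.002], 0], [[0, 0, -0.003], 0], [[0, 0, -0.003], 0]]'

```text
time: 7.6
position: [0.6043, 0.0016, 0.0744]
tool_rot: [-2.902, -1.203, 0.0]
ft_force: [-0.1, 0.3, -2.3]
grip_width: 0.679
```

Request:
carry_out --motion '[[[0, 0, -0.0005], 0], [[0, 0, -0.001], 0], [[0, 0, -0.001], 0]]'

```text
time: 7.9
position: [0.6043, 0.0016, 0.0735]
tool_rot: [-2.902, -1.203, 0.0]
ft_force: [-0.0, 0.9, -2.0]
grip_width: 0.674
```

Request:
carry_out --motion '[[[0, 0, -0.0005], 0], [[0, 0, -0.001], 0], [[0, 0, -0.001], 0]]'

```text
time: 8.2
position: [0.6045, 0.0016, 0.0728]
tool_rot: [-2.902, -1.203, -0.0]
ft_force: [-0.4, -0.2, 0.2]
grip_width: 0.673
```

Contact came at TCP z 0.0728, against 0.073 predicted for home. I'll settle another 0.5 mm, open, and retract.

Request:
carry_out --motion '[[[0, 0, -0.0005], 0], [[0, 0, -0.0005], 0]]'

```text
time: 8.4
position: [0.6045, 0.0016, 0.0728]
tool_rot: [-2.902, -1.203, -0.001]
ft_force: [-2.3, -0.6, 4.0]
grip_width: 0.678
```

Request:
carry_out --motion '[[[0, 0, 0], 0], [[0, 0, 0], 0], [[0, 0, 0], 0], [[0, 0, 0], 0], [[0, 0, 0], 0], [[0, 0, 0], 0], [[0, 0, 0], 0], [[0, 0, 0.01], 0], [[0, 0, 0.03], 0], [[0, 0, 0.06], 0], [[0, 0, 0.09], 0], [[0, 0, 0.11], 0], [[0, -0.01, 0.115], 0], [[0, -0.03, 0.115], 0], [[0, -0.06, 0.115], 0], [[0, -0.09, 0.115], 0], [[0.001, -0.12, 0.115], 0], [[0.001, -0.13, 0.115], 0], [[0.001, -0.13, 0.115], 0]]' --grip -1

```text
time: 10.3
position: [0.6046, -0.1307, 0.1866]
tool_rot: [2.904, 1.197, -0.002]
ft_force: [-0.3, 0.5, 0.3]
grip_width: 1.002
```

Run:
```python
from h import *
s=get_state();print(s["position"],s["ft_force"],s["grip_width"])
S=eyes.get_image("scene");T=eyes.get_image("top")
cv2.imwrite("pics/d.png",np.hstack([cv2.resize(d["pixels"][y:y+60,x:x+60],(400,400),interpolation=cv2.INTER_CUBIC) for d,x,y in[(S,283,170),(T,296,180)]]))
st=lambda h:(h[...,2]>110)&(h[...,1]<70)
c,_=blob(S,(297,172,330,207),st);c=cv2.convexHull(c.astype(np.float32))[:,0];print(*circ(S,c,.102))
c,_=blob(T,(308,190,345,228),st)
print([((proj(S,[.604,.003,z])-[283,170])*6.667).round().tolist() for z in(.102,.068)])
```

```text
[ 0.60459642 -0.13072527  0.18659731] [-0.2522731   0.52675849  0.3191166 ] 1.001961041853018
[606.1   4. ] [59.5 61.9]
[[195.0, 152.0], [195.0, 204.0]]
```

View pics/d.png

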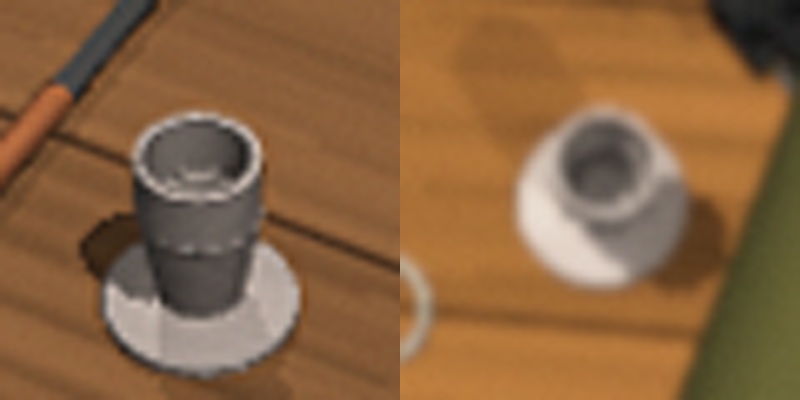

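The crop shows the wide cone sitting upright. Its shoulder line is flat on the holder rim at (205,245), and the collar rim at (198,158) measures about 60 mm wide at z=0.102, centred (0.606, 0.004). It is home.

The narrow cone's bar reads 42° in both views. I'll refine its centre, then move above it.

Run:
```python
from h import *
S=eyes.get_image("scene")
print("flange",ray(S,244.1,177.4,.066).round(4))
x0,y0,x1,y1=226,158,266,200
# flange ellipse: bright metal contour, left/right/bottom part only (below bar)
c,_=blob(S,(232,170,256,186),lambda h:(h[...,2]>125)&(h[...,1]<80))
h=cv2.convexHull(c.astype(np.float32))[:,0];h=h[h[:,1]>173.5]
P=np.array([ray(S,*q,.066)[:2]*1000 for q in h])
from scipy.optimize import least_squares
r=least_squares(lambda v:np.hypot(*(P-v).T)-29,P.mean(0));print(r.x.round(1),np.abs(r.fun).max().round(1))
```

```text
flange [ 0.6169 -0.2504  0.066 ]
[ 618.7 -252.2] 2.5
```

Request:
carry_out --motion '[[[0, -0.01, 0], -0.1], [[0.002, -0.02, 0], -0.23], [[0.003, -0.03, 0], -0.36], [[0.004, -0.04, 0], -0.49], [[0.005, -0.05, 0], -0.62], [[0.006, -0.06, 0], -0.75], [[0.007, -0.07, 0], -0.88], [[0.008, -0.08, 0], -1.01], [[0.009, -0.09, 0], -1.14], [[0.01, -0.1, 0], -1.27], [[0.01, -0.11, 0], -1.4], [[0.01, -0.115, 0], -1.53], [[0.01, -0.12, 0], -1.62], [[0.01, -0.12, 0], -1.62], [[0.01, -0.12, 0], -1.62], [[0.01, -0.12, 0], -1.62]]' --grip -0.2

```text
time: 12.05
position: [0.6159, -0.2469, 0.1869]
tool_rot: [-2.874, 1.267, 0.0]
ft_force: [-0.2, -0.5, 0.4]
grip_width: 0.598
```

Request:
carry_out --motion '[[[0, -0.003, -0.02], 0], [[0, -0.003, -0.05], 0], [[0, -0.003, -0.075], 0], [[0, -0.003, -0.095], 0], [[0, -0.003, -0.107], 0], [[0, -0.003, -0.11], 0], [[0, -0.003, -0.11], 0], [[0, -0.003, -0.11], 0]]'

```text
time: 12.85
position: [0.6162, -0.2517, 0.0784]
tool_rot: [-2.872, 1.272, -0.003]
ft_force: [-0.4, -0.1, -1.0]
grip_width: 0.596
```

Run:
```python
from h import *
s=get_state();print(s["position"],s["ft_force"],s["grip_width"])
S=eyes.get_image("scene")
cv2.imwrite("pics/e.png",cv2.resize(S["pixels"][145:205,214:274],(600,600),interpolation=cv2.INTER_CUBIC))
p=np.array(s["position"])
for k in(-.026,0,.026): print(((proj(S,p+[k*.67,-k*.74,0])-[214,145])*10).round())
```

```text
[ 0.61621994 -0.25170172  0.07836528] [-0.41284544 -0.05778156 -0.98730378] 0.5960524554215282
[373. 282.]
[295. 293.]
[216. 305.]
```

View pics/e.png

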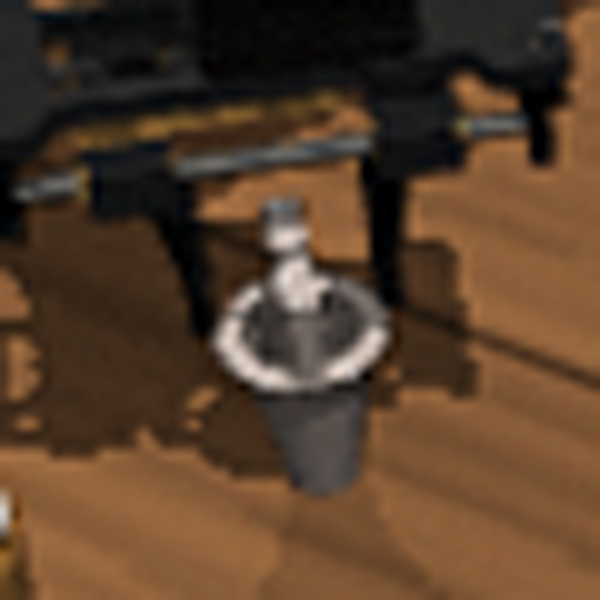

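The fingers straddle the bar symmetrically: inner edges at columns 213 and 375, centre 294, bar centre ≈293. I'll lower 3 mm and close.

Request:
carry_out --motion '[[[0.001, 0.001, -0.002], 0], [[0.001, 0.001, -0.003], 0], [[0.001, 0.001, -0.003], 0]]'

```text
time: 13.2
position: [0.6165, -0.2502, 0.0741]
tool_rot: [-2.872, 1.272, -0.0]
ft_force: [-0.3, 0.6, 0.4]
grip_width: 0.599
```

Request:
carry_out --motion '[[[0, 0, 0], 0], [[0, 0, 0], 0], [[0, 0, 0], 0], [[0, 0, 0], 0], [[0, 0, 0], 0], [[0, 0, 0], 0], [[0, 0, 0], 0], [[0, 0, 0], 0], [[0, 0, 0], 0], [[0, 0, 0], 0], [[0, 0, 0], 0]]' --grip 1 --squeeze 20

```text
time: 14.3
position: [0.6164, -0.2504, 0.0741]
tool_rot: [2.872, -1.272, 0.0]
ft_force: [0.5, 0.0, 0.1]
grip_width: 0.139
```

Opening is 12.1 mm, which matches the bar. Next: lift and carry over the holder.

Request:
carry_out --motion '[[[0, 0, 0.01], 0], [[0, 0, 0.03], 0], [[0, 0, 0.055], 0], [[0, 0, 0.085], 0], [[0, 0, 0.11], 0], [[0, 0.01, 0.122], 0], [[-0.001, 0.03, 0.125], 0], [[-0.002, 0.06, 0.125], 0], [[-0.004, 0.09, 0.125], 0], [[-0.006, 0.12, 0.125], 0], [[-0.008, 0.15, 0.125], 0], [[-0.009, 0.18, 0.125], 0], [[-0.01, 0.21, 0.125], 0], [[-0.011, 0.235, 0.125], 0], [[-0.012, 0.248, 0.125], 0], [[-0.012, 0.253, 0.125], 0], [[-0.012, 0.253, 0.125], 0], [[-0.012, 0.253, 0.125], 0], [[-0.012, 0.253, 0.125], 0]]'

```text
time: 16.2
position: [0.6044, 0.0006, 0.1992]
tool_rot: [2.87, -1.276, 0.001]
ft_force: [0.2, 0.2, -1.2]
grip_width: 0.133
```

Run:
```python
from h import *
s=get_state();p=np.array(s["position"]);print(p,s["ft_force"],s["grip_width"])
S=eyes.get_image("scene")
cv2.imwrite("pics/f.png",cv2.resize(S["pixels"][145:225,273:353],(600,600),interpolation=cv2.INTER_CUBIC))
q=lambda v:((proj(S,v)-[273,145])*7.5).round()
print("foot",q(p-[0,0,.075]),"flange",q(p-[0,0,.0095]),"rim",q([.6045,.003,.102]),"1cm x",q([.6145,.003,.102]))
```

```text
[0.60439495 0.00062882 0.19919278] [ 0.15428022  0.18933834 -1.16525927] 0.13331708203358186
foot [288. 317.] flange [287. 193.] rim [294. 359.] 1cm x [282. 373.]
```

View pics/f.png

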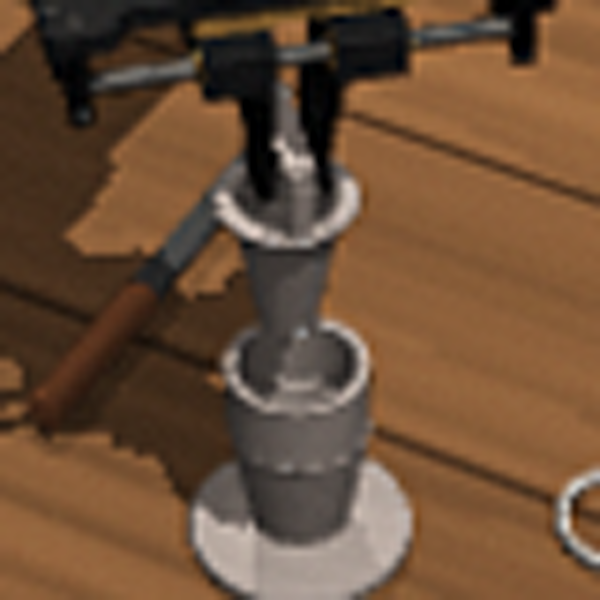

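The scene crop shows the narrow cone's flange centre at ≈(287,203) and the collar rim at ≈(296,368). Both sit about 9–10 zoomed px below prediction, so only about 2.5 mm in +y is missing. I'll correct that and lower; home should be at TCP z ≈0.114.

Request:
carry_out --motion '[[[0, 0.0025, -0.01], 0], [[0, 0.0025, -0.025], 0], [[0, 0.0025, -0.04], 0], [[0, 0.0025, -0.052], 0], [[0, 0.0025, -0.06], 0], [[0, 0.0025, -0.065], 0], [[0, 0.0025, -0.065], 0], [[0, 0.0025, -0.065], 0]]'

```text
time: 17.05
position: [0.6048, 0.0051, 0.1345]
tool_rot: [-2.872, 1.272, -0.001]
ft_force: [-1.0, 0.1, -0.3]
grip_width: 0.136
```

Request:
carry_out --motion '[[[0, 0, -0.002], 0], [[0, 0, -0.005], 0], [[0, 0, -0.008], 0], [[0, 0, -0.01], 0], [[0, 0, -0.01], 0]]'

```text
time: 17.55
position: [0.6041, 0.0052, 0.1237]
tool_rot: [2.872, -1.272, -0.001]
ft_force: [-0.7, 0.5, -1.6]
grip_width: 0.132
```

Request:
carry_out --motion '[[[0, -0.001, 0], 0], [[0, -0.002, 0], 0], [[0, -0.002, -0.002], 0], [[0, -0.002, -0.004], 0], [[0, -0.002, -0.006], 0], [[0, -0.002, -0.006], 0]]'

```text
time: 18.15
position: [0.6041, 0.0032, 0.1176]
tool_rot: [2.872, -1.272, -0.001]
ft_force: [0.1, -0.5, -1.4]
grip_width: 0.134
```

Request:
carry_out --motion '[[[0, 0, -0.001], 0], [[0, 0, -0.002], 0], [[0, 0, -0.002], 0]]'

```text
time: 18.45
position: [0.6043, 0.0032, 0.1159]
tool_rot: [2.872, -1.272, -0.0]
ft_force: [-0.5, 0.7, -1.1]
grip_width: 0.136
```

Request:
carry_out --motion '[[[0, 0, -0.0005], 0], [[0, 0, -0.001], 0], [[0, 0, -0.001], 0]]'

```text
time: 18.75
position: [0.6044, 0.0031, 0.115]
tool_rot: [2.872, -1.272, 0.0]
ft_force: [0.0, 0.5, -1.9]
grip_width: 0.135
```

Request:
carry_out --motion '[[[0, 0, -0.0005], 0], [[0, 0, -0.001], 0], [[0, 0, -0.001], 0]]'

```text
time: 19.05
position: [0.6044, 0.0031, 0.1141]
tool_rot: [2.872, -1.272, 0.0]
ft_force: [-0.3, -1.1, -2.1]
grip_width: 0.135
```

Request:
carry_out --motion '[[[0, 0, -0.0005], 0], [[0, 0, -0.001], 0], [[0, 0, -0.001], 0]]'

```text
time: 19.35
position: [0.6046, 0.0031, 0.114]
tool_rot: [-2.872, 1.272, -0.0]
ft_force: [-2.3, 0.5, 4.8]
grip_width: 0.136
```

Run:
```python
from h import *
for i in range(6):
    eyes.get_image("scene");s=get_state();print(np.round(s["position"],4),np.round(s["ft_force"],1))
```

```text
[0.6046 0.0031 0.114 ] [-2.5  0.2  5.3]
[0.6045 0.0031 0.114 ] [-2.4 -0.   5.5]
[0.6046 0.0031 0.114 ] [-3.  -0.2  5.1]
[0.6046 0.0031 0.114 ] [-2.6  0.2  5. ]
[0.6045 0.0031 0.114 ] [-2.2 -0.1  5.1]
[0.6046 0.0031 0.114 ] [-3.  -0.   5.5]
```

Contact came at z 0.114, exactly the predicted home height, at about 5 N. I'll ease off slightly, release and retreat.

Request:
carry_out --motion '[[[0, 0, 0.0005], 0], [[0, 0, 0.0005], 0]]'

```text
time: 19.85
position: [0.6045, 0.003, 0.114]
tool_rot: [-2.872, 1.272, -0.0]
ft_force: [-2.3, 0.4, 3.2]
grip_width: 0.138
```

Request:
carry_out --motion '[[[0, 0, 0], 0], [[0, 0, 0], 0], [[0, 0, 0], 0], [[0, 0, 0], 0], [[0, 0, 0], 0], [[0, 0, 0], 0], [[0, 0, 0.01], 0], [[0, 0, 0.03], 0], [[0, 0, 0.06], 0], [[0, 0, 0.09], 0], [[0, -0.01, 0.11], 0], [[0, -0.03, 0.12], 0], [[0, -0.06, 0.12], 0], [[0, -0.09, 0.12], 0], [[0, -0.12, 0.12], 0], [[0, -0.15, 0.12], 0], [[0, -0.17, 0.12], 0], [[0, -0.18, 0.12], 0], [[0, -0.18, 0.12], 0]]' --grip -0.2

```text
time: 21.75
position: [0.6041, -0.1786, 0.2342]
tool_rot: [2.87, -1.276, 0.001]
ft_force: [-1.2, 0.4, -0.0]
grip_width: 0.598
```

Run:
```python
from h import *
s=get_state();print(s["position"],s["ft_force"],s["grip_width"])
S=eyes.get_image("scene");T=eyes.get_image("top")
a=cv2.resize(S["pixels"][155:225,278:348],(500,500),interpolation=cv2.INTER_CUBIC)
b=cv2.resize(T["pixels"][170:240,290:360],(300,300),interpolation=cv2.INTER_CUBIC)
c=cv2.resize(S["pixels"][90:330,120:520],(300,200))
cv2.imwrite("pics/g.png",np.hstack([a,np.vstack([b,c])]))
q=lambda v:((proj(S,v)-[278,155])*7.143).round()
for z in(.14,.106,.102,.068):print(z,q([.606,.004,z]))
```

```text
[ 0.60408819 -0.17856766  0.23415971] [-1.18074107  0.36579006 -0.01968816] 0.598306585606218
0.14 [244. 207.]
0.106 [244. 266.]
0.102 [244. 273.]
0.068 [245. 329.]
```

View pics/g.png

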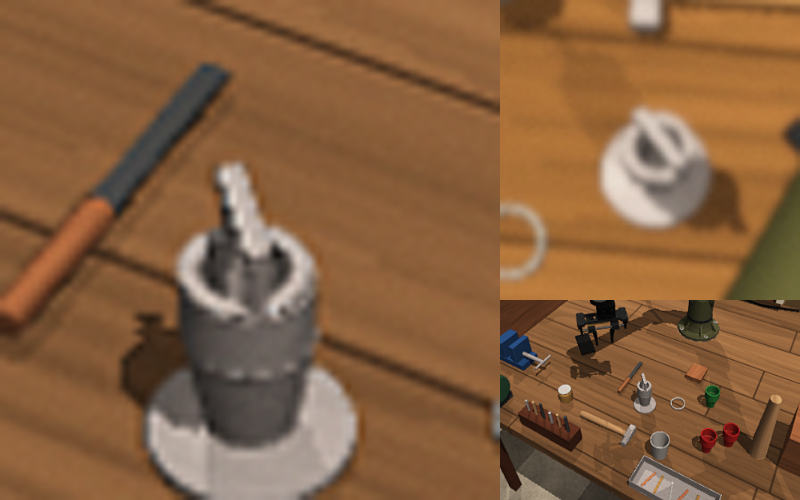

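The final view shows the flange flat on the collar, centred at ≈(247,271) against a predicted (244,266), with no gap or tilt. The bystanders are where they were and the gripper is clear. Handing in.

```bash
python3 -c "
from bench import ticket
print(ticket.close_job())"
```

```text
the job is handed in; nothing more can be done
None
```

The filter is assembled and the job is handed in, at about 22 s on the robot's clock. I set the plain steel collared cone into the holder, then nested the bar-handled cone inside it, lowering both in small steps and releasing both.

- **Wide cone:** it made contact at TCP z 0.0728, against 0.073 predicted for home. I measured about 4 N before letting go. A view afterwards showed its shoulder flat on the holder rim.
- **Narrow cone:** it made contact at TCP z 0.114, as predicted for home, with about 5 N. The last view shows its flange flat on the collar, with no visible tilt or gap.
- **Bench:** the other things look unmoved in the last overview picture, and the gripper is clear of everything.
- **Disagreements:** the two cameras differed by up to about 5 mm in x. While I lowered the narrow cone, the TCP reading was about 2 mm too far in y, and I corrected that before it seated. About 2–3 N of side force remained on the narrow cone until release.

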